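# Hold the recessed reset of a stage controller

## Task

Reset the microscope's motion controller: first slide the little shutter on its top panel fully open with its knob, then take the reset pin out of its stand, reach its thin end down through the round hole the shutter covered, and press the recessed button all the way down. Finish while still gripping the pin and holding the button fully down; do not press the button in the square hole, and leave the screwdriver, flask, dish and mouse where they are.

Things in the scene. Friction and masses are not known exactly. Their poses are not given: they have to be found in the camera images.
- controller: Grey instrument box with a bare aluminium top panel, 160 x 220 mm in plan (its x and y), 85 mm high, fixed to the bench. Origin: centre of its underside; z up. Vent slots on the +y half of the top; the shutter and two 16 mm holes on the -y half. The top panel is 20 mm thick.
- shutter (a joint): Steel shutter plate, 36 x 34 mm (x, y) and 3 mm thick, lying on the controller's top panel between two 5 mm high rails, sliding along the controller's +y. 0 = shut (centred over the round hole), 0.040 m = fully open against its stop; the hole is wholly clear from 0.026. Slides with a little over 1 N of friction and stays where it is left.
- shutter_knob (a point): Centre of the top of the shutter's black knob: an upright block 24 mm long in the controller's x, 10 mm in its y (the sliding direction), rising 20 mm above the shutter plate; its top is 23.5 mm above the top panel. Moves with the shutter. Axes parallel to the controller's.
- reset_hole (a point): Centre of the mouth of the round hole, 16 mm in diameter, vertical, in the plane of the top panel (85 mm above the bench), at (-15, -35) mm in the controller's x, y. The panel is 20 mm thick here; the top of the reset button lies 25 mm below this point when not pressed, 30 mm when fully down.
- reset_button (a joint): Travel of the white reset button (21 mm across, wider than the hole) under the round hole: 0 = up, 0.005 m = fully down at a hard stop. Sprung: it starts to move at about 2 N, needs about 5 N at the bottom, and springs back when released.
- erase_hole (a point): Centre of the mouth of the square hole, 16 x 16 mm, always uncovered, in the same panel at (-15, -85) mm in the controller's x, y, 50 mm from the round one. A like button lies 25 mm down in it; not to be pressed.
- erase_button (a joint): Travel of the button under the square hole: 0 = up, 0.005 m = fully down.
- pin: Reset pin, 124 mm long, 30 to 65 g, standing upright in its stand, thin end down. Origin at the tip of the thin end, z up along the pin. Steel shaft 7 mm in diameter for the first 60 mm, then a square aluminium grip 16 x 16 mm, from 60 to 120 mm above the tip, its faces along the pin's x and y; a 4 mm black cap on top.
- pin_tip (a point): The tip of the pin's thin end (same point as pin).
- pin_grip (a point): A point on the pin's axis, 95 mm above its tip, in the square grip.
- pin_stand: Grey block 50 x 50 mm, 70 mm high, on a steel foot 85 x 85 x 4 mm, fixed to the bench. Origin: centre of its underside. The pin's shaft hangs in a 9.5 mm vertical hole at the centre of the block, the underside of the square grip resting on the block's top, 70 mm up; so the grip stands from 70 to 130 mm above the bench. The pin comes out by lifting it straight up 62 mm.
- driver: Loose screwdriver with a wooden handle lying on the bench straight ahead of the robot, about 0.2 m long, to be left alone.
- flask: Plain steel drinking flask, 66 mm in diameter, 200 mm tall, origin at its underside; to be left alone.
- dish: Pale translucent covered dish, 94 mm in diameter, 18 mm high, origin at its underside; to be left alone.
- mouse: Computer mouse, 100 x 58 x 32 mm, origin at its underside; to be left alone.
There are look-alikes about, which are no part of the job. Leave any pink look-alike of the pin alone. What is shaped like the pin_stand but purple is not meant.

How it is judged:
By the outcome, as a careful person would: the job done as asked, in the order asked, and still so for the second after the job is handed in, while the arm keeps its last pose, push and grip.
It also fails if it takes over 54 s, if anything falls off the work surface, if the arm or the gripper's body presses on something with over 40 N, if the wrist force passes 120 N, or if a joint passes its speed limit or range.

## Robot

A 6-joint arm with a two-finger parallel gripper is mounted at the origin on the work surface. World frame = base frame: x ahead of the robot, y to its left, z up, the work surface at z = 0. Lengths are in m, angles in rad, forces in N, time in s.
With the tool pointing down it reaches from about 0.3 to 0.775 m from the base axis. Payload 14.6 kg.
Tool frame: the origin (TCP) lies at the very end of the fingers, on their centre line; the grasp point (between the pads) lies 19 mm behind it; z points along the fingers, y is the line along which they close (so a half turn about z gives the same grasp; the last joint's range is limited). The gripper opens to 94 mm and grips with 3 to 60 N. Pads are 16 mm wide; open, the fingers measure 119 mm over their backs; the gripper's body (75 mm by 177 mm) begins 78 mm behind the grasp point.
Start: joints at [-1.285, 0.3, 1.521, -0, 1.321, -0.067], TCP at [0.19, -0.516, 0.205] pointing down, gripper open.
Joint ranges: [-3.03, 3.03], [-0.79, 2.21], [0.23, 2.52], [-1.04, 4.18], [0, 3.07], [-2.55, 2.55]. Speed limits (rad/s): [2.22, 2.22, 2.57, 3.14, 3.14, 3.14].

## Interface

Orientations are given as [roll, pitch, yaw] about the fixed x, y, z axes, in that order (R = Rz(yaw) Ry(pitch) Rx(roll)).
In Python, from station import ctrl, cams gives the robot as it stands. The module is installed in compiled form; this text tells all that it offers.
- The arm moves only by the tool arm_command, never from a script. Its argument "plan" is a list that holds one entry, the list of rows, each a list of 7 numbers: the shift along the tool's x, y, z in shares of 60 cm (1.0 is 60 cm), then the turn, a rotation vector about the tool's x, y, z in normalised numbers (1 is pi rad), then the closure, from -1 (fully open) to 1 (shut). A call has 1 to 12 rows; each row is the pose to reach, as a shift and turn from the pose commanded when the call began, along the tool's axes at that moment; what a row does not reach only later rows make up. A row lasts 1/10 s, in which the tool goes at most 50 mm and 8.59 degrees, less where a joint would pass 70% of its speed; a pose out of reach is approached as far as the arm can. No shift or turn number may pass 1 either way. A call with a gripper value outside its range is refused whole. The fingers move at their own pace and stop on an object; "squeeze" is the grip in N (left out, the last holds). Time passes only in rows, so rows that repeat a pose let the fingers close. It gives the time, the measured TCP pose, the force, the opening and the grip force at its end, in the units of the state.
- ctrl.get_obs(): the state, without advancing time (a new reading comes with each control period).
- cams.camera(name): name is "scene" or "top" or "wrist"; returns (picture, depth): 480x640x3 uint8, blue, green, red; 480x640 float32, m along the optical axis (not along the pixel's ray), 0 where there is no reading.
- cams.camera_info(name): a dict with "fx", "fy", "cx", "cy" (pixels), "world_to_cam" (4x4, takes a point from world to camera coordinates). Camera axes: x right, y down, z forward; pixel columns grow to the right and rows downward; lengths in m; the calibration is good to about 2 mm. A picture is of the moment at which its call begins: read the wrist's pose just before it. camera_info takes no time and is no camera call; for the wrist camera it gives the pose at the moment of the call.
- ctrl.hand_in(): hands the job in; it is judged then, once.
The state is a dict: "time_s": time; "qpos": joint angles; "joint_vel": joint speeds; "tau": joint torques, N m; "ee_pos": TCP position; "eef_rot": TCP orientation; "force": force on the tool from outside, world axes, zero at the start; "moment": the same for the moment, N m; "grip_width": finger opening in m; "grip_force": force on a finger pad.
Only numpy, scipy, OpenCV 4.12 (cv2) and the standard library are available. Lean on these libraries where they do the work, as an engineer would, in place of code of your own. Each camera call takes 0.05 s, during which the arm holds its last target. There are 200 camera calls.

## Working session

There is one attempt and no reset: what is moved stays moved. The work goes in short steps, Python scripts to look and compute and a tool call to move; the robot and the scene stay as the last step left them, time stands still between calls to the robot, and variables do not carry over. Pictures are saved under pics/ and viewed, at most 10 in all, crops included, and the job is handed in when it is done.

Besides the shell and the picture viewer there is one more tool, called after "Call:" as name([rows], argument=value, ...), one row to a line, values as JSON. arm_command: Moves the arm, as the interface text tells. Its arguments: {"type":"object","properties":{"plan":{"type":"array"},"squeeze":{"type":"number"}},"required":["plan"]}

```bash
mkdir -p pics; cat > h.py <<'E'
import numpy as np,cv2
from station import ctrl,cams
from scipy.spatial.transform import Rotation as R
def cloud(n):
    i=cams.camera_info(n);im,d=cams.camera(n)
    v,u=np.mgrid[:480,:640]
    p=np.stack([(u-i['cx'])/i['fx']*d,(v-i['cy'])/i['fy']*d,d],-1)
    T=np.linalg.inv(i['world_to_cam'])
    return im,d,p@T[:3,:3].T+T[:3,3],i
def ray(i,u,v,z):
    T=np.linalg.inv(i['world_to_cam']);r=T[:3,:3]@[(u-i['cx'])/i['fx'],(v-i['cy'])/i['fy'],1]
    return T[:3,3]+r*(z-T[2,3])/r[2]
E
python3 - <<'E'
from h import *
for n in('top','scene'):
    im,d,P,i=cloud(n);cv2.imwrite(f'pics/{n}1.png',im);np.savez(f'{n}.npz',im=im,P=P)
    print(n,np.linalg.inv(i['world_to_cam']).round(3)[:3],i['fx'])
o=ctrl.get_obs();print(o['ee_pos'],o['eef_rot'],o['grip_width'],o['time_s'])
E
```

```text
top [[ 0.000e+00 -9.980e-01  5.800e-02  5.080e-01]
 [-1.000e+00 -1.000e-03 -1.200e-02 -3.000e-03]
 [ 1.200e-02 -5.800e-02 -9.980e-01  1.025e+00]] 451.65069818577894
scene [[-0.897  0.252 -0.364  1.   ]
 [ 0.443  0.536 -0.719  0.825]
 [ 0.014 -0.805 -0.593  0.746]] 441.7144732796723
[ 0.18996871 -0.51590549  0.20494199] [-3.14058342e+00 -6.38336410e-05  3.52802376e-01] 0.09419201215037999 0.1
```

View pics/top1.png

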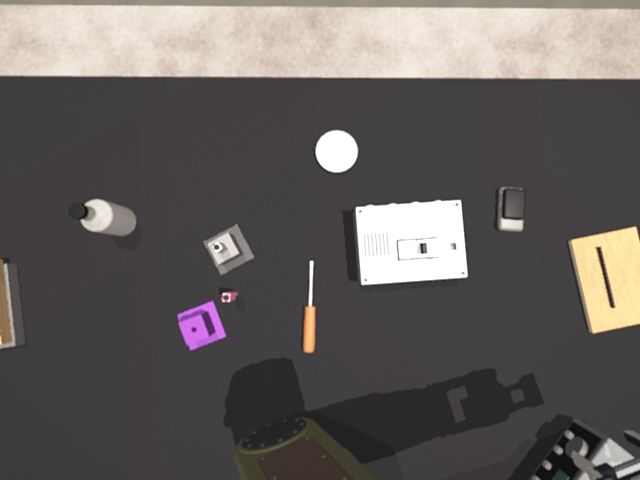

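View pics/scene1.png

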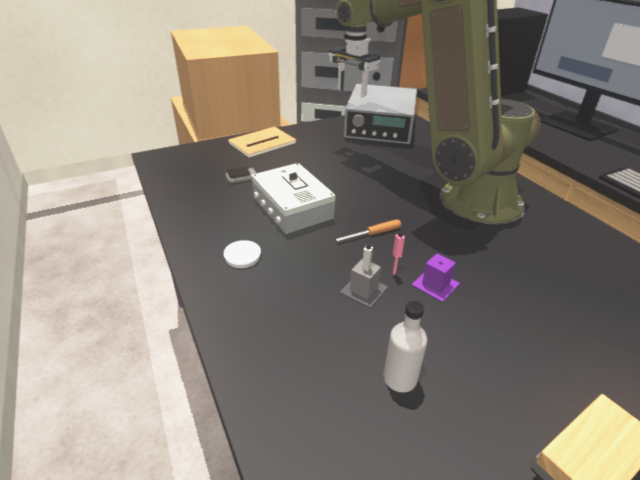

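The top view shows the controller at (411,243), knob (424,248), square hole (453,246), the pin cap at (217,246) on the grey stand (228,249), and the pink look-alike at (229,297). The scene view agrees.

```bash
python3 - <<'E'
from h import *
D=np.load('top.npz');im,P=D['im'],D['P'];i=cams.camera_info('top')
def sub(u0,u1,v0,v1,z0,z1,px=False):
    m=np.zeros((480,640),bool);m[v0:v1,u0:u1]=1
    return m&(P[...,2]>z0)&(P[...,2]<z1)
def rect(m,z):
    v,u=np.nonzero(m);q=np.array([ray(i,a,b,z)[:2] for a,b in zip(u,v)],np.float32)
    (c,s,a)=cv2.minAreaRect(q*1000);print('rect z',z,np.round(c,1),np.round(s,1),round(a,2),'n',m.sum(),'zmed',np.median(P[m][:,2]).round(4))
    return q
rect(sub(340,480,190,295,.08,.115),.085)
q=rect(sub(400,440,230,265,.1,.12),.1085);print('knob mean',q.mean(0))
q=rect(sub(190,260,220,280,.12,.16),.134);print('pin top mean',q.mean(0))
rect(sub(190,260,220,280,.06,.16),.07)
rect(sub(190,260,220,280,.002,.012)|sub(190,260,220,280,.002,.2),.004)
# dark square hole
g=im[225:270,395:465].min(2);
n,l,st,ce=cv2.connectedComponentsWithStats((g<110).astype(np.uint8))
for k in range(1,n):
    if st[k,4]>8: print(st[k],ce[k]+[395,225],ray(i,*(ce[k]+[395,225]),.085).round(4))
S=np.load('scene.npz');si=cams.camera_info('scene');SP=S['P']
c=cv2.hconcat([cv2.resize(im[190:295,180:260],None,fx=5,fy=5),cv2.resize(im[225:270,390:470],None,fx=5,fy=5).copy() if 0 else cv2.resize(im[190:295,395:475],None,fx=5,fy=5)])
cv2.imwrite('pics/c1.png',c)
m=(SP[...,0]>.4)&(SP[...,0]<.6)&(SP[...,1]>.1)&(SP[...,1]<.3)&(SP[...,2]>.1)
print('scene pin pts',np.median(SP[m],0),SP[m].min(0),SP[m].max(0),m.sum())
E
```

```text
rect z 0.085 [ 560.8 -207.7] [160.  220.8] 4.09 n 7963 zmed 0.0855
rect z 0.1085 [ 546.8 -228.9] [23.5 11.6] 7.37 n 68 zmed 0.1082
knob mean [ 0.5467295  -0.22906575]
rect z 0.134 [546.8 185.7] [16.8 15.2] 45.28 n 72 zmed 0.1316
pin top mean [0.5474071  0.18597977]
rect z 0.07 [547.7 187. ] [51.  51.4] 28.22 n 587 zmed 0.0707
rect z 0.004 [546.4 196.9] [133.3 156.5] 0.09 n 1795 zmed 0.0054
[25 19  6  9 39] [422.66666667 247.79487179] [ 0.547  -0.2321  0.085 ]
scene pin pts [0.54214322 0.18867856 0.11795377] [0.43873682 0.16241312 0.10021304] [0.55766586 0.2014501  0.13585865] 215
```

View pics/c1.png

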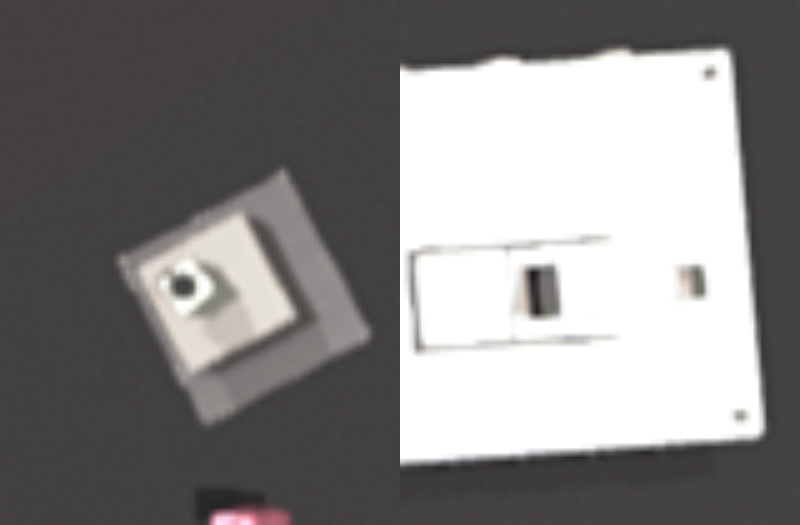

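Careful with the scale: shifts go in shares of 60 cm and turns go in shares of pi rad. That gives: 434 mm / 600 = 0.7233, -146 mm / 600 = -0.2433, 0.281 rad / 3.1416 = 0.0894.

Call:
arm_command([
  [[0.7233,-0.2433,0,0,0,0.0894,-1],[0.7233,-0.2433,0,0,0,0.0894,-1],[0.7233,-0.2433,0,0,0,0.0894,-1],[0.7233,-0.2433,0,0,0,0.0894,-1],[0.7233,-0.2433,0,0,0,0.0894,-1],[0.7233,-0.2433,0,0,0,0.0894,-1],[0.7233,-0.2433,0,0,0,0.0894,-1],[0.7233,-0.2433,0,0,0,0.0894,-1],[0.7233,-0.2433,0,0,0,0.0894,-1],[0.7233,-0.2433,0,0,0,0.0894,-0.4],[0.7233,-0.2433,0,0,0,0.0894,-0.4],[0.7233,-0.2433,0,0,0,0.0894,-0.4]],
], squeeze=8)

```text
time_s: 1.3
ee_pos: [0.5462, -0.2297, 0.2051]
eef_rot: [-3.141, 0.001, 0.072]
force: [-0.6, -0.1, -0.1]
grip_width: 0.0733
grip_force: 0.0
```

```bash
cat >> h.py <<'E'
def delta(x,y,z,yaw):
    "tool-frame shift (mm) and rotvec to reach a straight-down pose"
    o=ctrl.get_obs();A=R.from_euler('xyz',o['eef_rot']);B=R.from_euler('xyz',[np.pi,0,yaw])
    print('now',o['time_s'],np.round(o['ee_pos'],4),np.round(o['eef_rot'],4),'F',np.round(o['force'],2),'w',round(o['grip_width'],4),'g',round(o['grip_force'],1),'q6',round(o['qpos'][5],2))
    print('delta',np.round(A.inv().apply((np.array([x,y,z])-o['ee_pos'])*1e3),1),np.round((A.inv()*B).as_rotvec(),4))
E
python3 - <<'E'
from h import *
im,d,P,i=cloud('wrist');cv2.imwrite('pics/w1.png',im);np.savez('w1.npz',im=im,P=P)
delta(.547,-.229,.094,.0714)
print(np.linalg.inv(i['world_to_cam']).round(3)[:3],i['fx'])
m=(P[...,2]>.102)&(P[...,2]<.115)
print('knob',m.sum(),np.median(P[m],0)); q=P[m][:,:2].astype(np.float32)*1000
print(cv2.minAreaRect(q))
E
```

```text
now 1.35 [ 0.5459 -0.2301  0.2053] [-3.1416e+00  5.0000e-04  7.0700e-02] F [0.22 0.28 0.13] w 0.0693 g 0.0 q6 1.04
delta [  1.2  -1.1 111.3] [-0.      0.0005 -0.0007]
[[ 0.072 -0.969 -0.236  0.614]
 [-0.997 -0.07  -0.017 -0.225]
 [-0.     0.237 -0.972  0.384]] 422.8479109509767
knob 529 [ 0.54732178 -0.23028552  0.10773266]
((546.6456298828125, -230.32687377929688), (23.834592819213867, 9.546698570251465), 4.088830947875977)
```

View pics/w1.png

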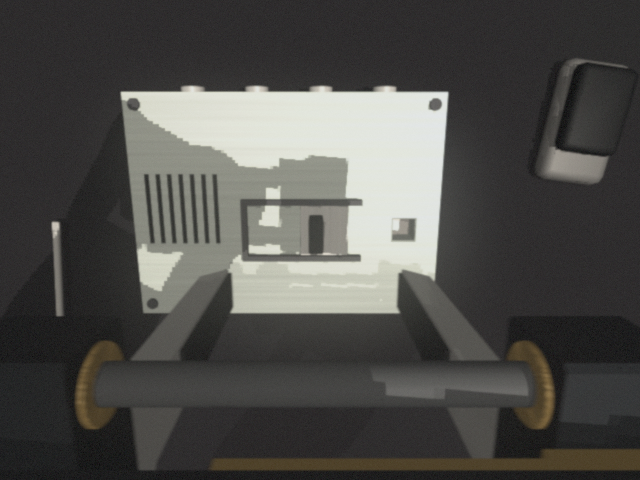

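The wrist view shows the shutter shut with its knob at (315,235), offset toward +y on the plate, and the square hole at (403,229). Knob pose agrees with both views; descending and gripping it.

Call:
arm_command([
  [[0.0017,0,0.0833,0,0,0,-0.4],[0.0017,0,0.1583,0,0,0,-0.4],[0.0017,0,0.185,0,0,0,-0.4],[0.0017,0,0.185,0,0,0,1],[0.0017,0,0.185,0,0,0,1],[0.0017,0,0.185,0,0,0,1],[0.0017,0,0.185,0,0,0,1],[0.0017,0,0.185,0,0,0,1],[0.0017,0,0.185,0,0,0,1],[0.0017,0,0.185,0,0,0,1]],
], squeeze=8)

```text
time_s: 2.35
ee_pos: [0.5479, -0.2291, 0.0946]
eef_rot: [3.141, -0.0, 0.072]
force: [0.2, 0.8, -0.0]
grip_width: 0.0131
grip_force: 0.0
```

To row units: -37 mm / 600 = -0.0617, -34 mm / 600 = -0.0567.

Call:
arm_command([
  [[0,0,0,0,0,0,1],[0,0,0,0,0,0,1],[0,-0.0167,0,0,0,0,1],[0,-0.0333,0,0,0,0,1],[0,-0.0467,0,0,0,0,1],[0,-0.0567,0,0,0,0,1],[0,-0.0617,0,0,0,0,1],[0,-0.0617,0,0,0,0,1],[0,-0.0617,0,0,0,0,1]],
])

```text
time_s: 3.25
ee_pos: [0.5454, -0.1936, 0.0946]
eef_rot: [3.138, -0.001, 0.072]
force: [2.4, -16.3, -2.8]
grip_width: 0.0182
grip_force: 8.0
```

```bash
python3 - <<'E'
from h import *
delta(.5438,-.1904,.0945,.0714)
E
```

```text
now 3.25 [ 0.5454 -0.1936  0.0946] [ 3.138e+00 -9.000e-04  7.190e-02] F [  2.35 -16.27  -2.78] w 0.0182 g 8.0 q6 1.1
delta [-1.4 -3.3  0.1] [ 0.0036 -0.0009  0.0005]
```

```bash
python3 - <<'E'
from h import *
im,d,P,i=cloud('wrist');cv2.imwrite('pics/w2.png',im)
m=(P[...,2]>.100)&(P[...,2]<.112)&(abs(P[...,0]-.545)<.03)&(abs(P[...,1]+.2)<.05)
print(m.sum(),np.median(P[m],0),P[m].min(0),P[m].max(0))
im,d,P,i=cloud('top');m=(P[...,2]>.086)&(P[...,2]<.115)&(abs(P[...,0]-.545)<.03)&(abs(P[...,1]+.2)<.06);print(m.sum())
E
```

```text
1936 [ 0.55055835 -0.19790684  0.10763373] [ 0.53207054 -0.21434903  0.10000045] [ 0.55677435 -0.17224335  0.11194174]
0
```

View pics/w2.png

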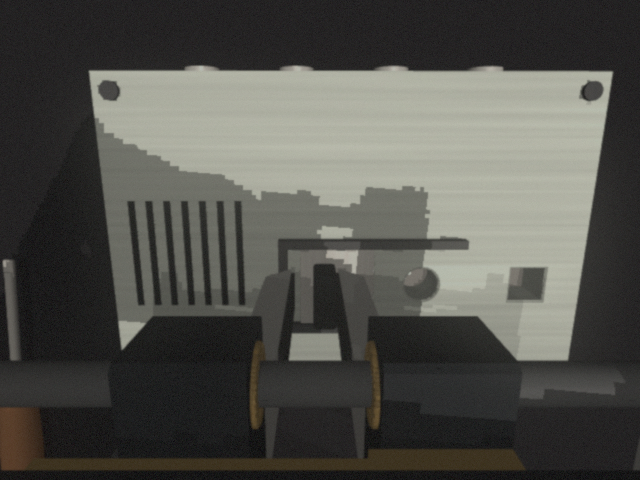

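```bash
python3 - <<'E'
from h import *
i=cams.camera_info('wrist')
for n,u,v,z in(('hole',421,283,.085),('sq',527,284,.085),('knobL',314,266,.1085),('knobR',336,266,.1085),('railend',468,244,.09),('railcorner',279,241,.09),('endrail inner',288,262,.09),('plateL',300,262,.088),('plate?',357,262,.088)):
    p=ray(i,u,v,z); c=R.from_euler('z',-.0714).apply(p-[.5608,-.2077,0]);print(n,p.round(4),'ctrl',(c*1e3).round(1))
im=cv2.imread('pics/w2.png');c=cv2.resize(im[220:350,230:480],None,fx=3,fy=3,interpolation=cv2.INTER_CUBIC)
cv2.imwrite('pics/w2c.png',cv2.convertScaleAbs(c,alpha=1.3,beta=30))
E
```

```text
hole [ 0.5483 -0.2442  0.085 ] ctrl [-15.  -35.5  85. ]
sq [ 0.5514 -0.2942  0.085 ] ctrl [-15.6 -85.6  85. ]
knobL [ 0.5605 -0.1927  0.1085] ctrl [  0.8  14.9 108.5]
knobR [ 0.5612 -0.2017  0.1085] ctrl [  0.8   6.  108.5]
railend [ 0.5699 -0.2613  0.09  ] ctrl [  5.2 -54.2  90. ]
railcorner [ 0.5653 -0.1768  0.09  ] ctrl [ 6.7 30.6 90. ]
endrail inner [ 0.5558 -0.1813  0.09  ] ctrl [-3.1 26.7 90. ]
plateL [ 0.5555 -0.1867  0.088 ] ctrl [-3.8 21.3 88. ]
plate? [ 0.5574 -0.2127  0.088 ] ctrl [-3.8 -4.8 88. ]
```

View pics/w2c.png

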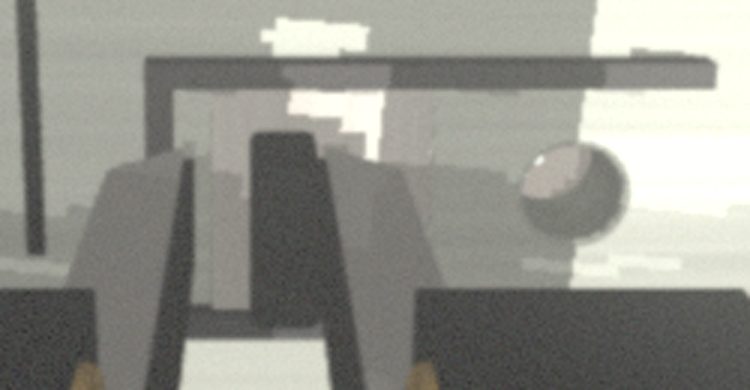

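Hole is clear, but the knob is at about 32 mm of 40 with a 6–8 mm gap to the stop, and the left fingertip sits over the end rail. I'll raise the fingers a little and see whether the load changes.

Call:
arm_command([
  [[0,0,-0.005,0,0,0,1],[0,0,-0.0083,0,0,0,1],[0,0,-0.0083,0,0,0,1],[0,0,-0.0083,0,0,0,1]],
])

```text
time_s: 3.75
ee_pos: [0.5445, -0.1936, 0.0986]
eef_rot: [3.139, 0.002, 0.072]
force: [0.7, -16.6, -7.6]
grip_width: 0.0187
grip_force: 8.0
```

```bash
python3 - <<'E'
from h import *
delta(.5438,-.1904,.0945,.0714)
im,d,P,i=cloud('wrist');cv2.imwrite('pics/w3.png',cv2.resize(im[220:350,230:480],None,fx=3,fy=3))
m=(P[...,2]>.105)&(P[...,2]<.112)&(abs(P[...,0]-.557)<.006)&(abs(P[...,1]+.2)<.03)&(im.max(2)<75)
print(m.sum(),P[m].min(0),P[m].max(0),P[m].mean(0))
E
```

```text
now 3.75 [ 0.5445 -0.1936  0.0986] [3.139e+00 1.500e-03 7.150e-02] F [  0.67 -16.63  -7.62] w 0.0187 g 8.0 q6 1.1
delta [-0.5 -3.2  4.1] [0.0026 0.0015 0.0001]
432 [ 0.55100839 -0.21368231  0.10501445] [ 0.55682114 -0.17271905  0.11199431] [ 0.55359093 -0.19523096  0.10811539]
```

Ray check: the plate now spans −12.7 to 21.3 mm in controller y, so its centre is at about 4.3 and the opening is about 39–40 mm. The shutter started slightly open, and the 16 N is the hard stop, so it's fully open. Releasing and going to the pin.

To row units: -378 mm / 600 = -0.63, -140 mm / 600 = -0.2333, -0.419 rad / 3.1416 = -0.1334.

Call:
arm_command([
  [[0,0,0,0,0,0,-0.4],[0,0,0,0,0,0,-0.4],[0,0,-0.075,0,0,0,-0.5],[0,0,-0.15,0,0,0,-1],[0,-0.08,-0.2167,0,0,0,-1],[0.0483,-0.63,-0.2333,0,0,-0.1334,-1],[0.0483,-0.63,-0.2333,0,0,-0.1334,-1],[0.0483,-0.63,-0.2333,0,0,-0.1334,-1],[0.0483,-0.63,-0.2333,0,0,-0.1334,-1],[0.0483,-0.63,-0.2333,0,0,-0.1334,-1],[0.0483,-0.63,-0.2333,0,0,-0.1334,-1],[0.0483,-0.63,-0.2333,0,0,-0.1334,-1]],
])

```text
time_s: 5.0
ee_pos: [0.5462, 0.1901, 0.2397]
eef_rot: [-3.141, -0.0, 0.492]
force: [0.9, -0.1, 0.2]
grip_width: 0.0943
grip_force: 0.0
```

Call:
arm_command([
  [[0,0,0,0,0,0,-1],[0,0,0,0,0,0,-1],[0,0,0,0,0,0,-1]],
])

```text
time_s: 5.3
ee_pos: [0.5469, 0.1862, 0.2394]
eef_rot: [-3.142, 0.0, 0.49]
force: [-0.1, 0.1, 0.2]
grip_width: 0.0943
grip_force: 0.0
```

```bash
python3 - <<'E'
from h import *
delta(.547,.186,.24,.49)
im,d,P,i=cloud('wrist');cv2.imwrite('pics/w4.png',im);np.savez('w4.npz',im=im,P=P)
near=(np.hypot(P[...,0]-.547,P[...,1]-.186)<.06)
def rr(n,m):
    v,u=np.nonzero(m);z=np.median(P[m][:,2])
    print(n,m.sum(),z.round(4),cv2.minAreaRect(P[m][:,:2].astype(np.float32)*1000),P[m].mean(0).round(4))
rr('top',near&(P[...,2]>.126)&(P[...,2]<.14))
rr('block',near&(P[...,2]>.066)&(P[...,2]<.074))
rr('grip+',near&(P[...,2]>.08)&(P[...,2]<.14))
# shutter check from top
im,d,P,i=cloud('top');m=(P[...,2]>.102)&(P[...,2]<.115)&(abs(P[...,0]-.545)<.03)&(abs(P[...,1]+.2)<.05);rr('knob',m)
E
```

```text
now 5.3 [0.5469 0.1862 0.2394] [-3.1416e+00  3.0000e-04  4.9020e-01] F [-0.07  0.12  0.21] w 0.0943 g 0.0 q6 1.35
delta [-0.   0.2 -0.6] [-0.      0.0003  0.0002]
top 515 0.1305 ((547.1231689453125, 187.65435791015625), (16.092824935913086, 15.971789360046387), 41.5192985534668) [0.5478 0.1881 0.1312]
block 2710 0.0695 ((547.1609497070312, 187.7650604248047), (50.12346267700195, 49.963253021240234), 28.095956802368164) [0.5498 0.1891 0.0695]
grip+ 770 0.1293 ((547.17333984375, 187.6656494140625), (16.20004653930664, 16.03525733947754), 41.43925857543945) [0.5495 0.1892 0.1224]
knob 66 0.1087 ((544.6102294921875, -197.4572296142578), (22.9597225189209, 9.825722694396973), 3.5673770904541016) [ 0.5444 -0.1973  0.1084]
```

View pics/w4.png

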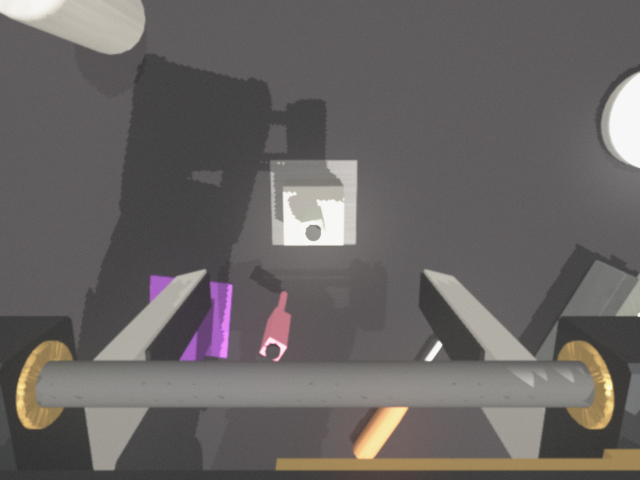

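Pin cap at (313,232), upright on its stand at (547,188) mm, its faces turned 41.5°. Sizes come out at 16×16 and 50×50 as given. The knob is at the same place from the top camera, so the shutter stayed open. Aligning, descending and gripping.

To row units: 153 mm / 600 = 0.255, 120 mm / 600 = 0.2, -0.234 rad / 3.1416 = -0.0745.

Call:
arm_command([
  [[0.0017,-0.0017,0,0,0,-0.0382,-1],[0.0017,-0.0017,0,0,0,-0.0745,-1],[0.0017,-0.0017,0.0667,0,0,-0.0745,-1],[0.0017,-0.0017,0.1333,0,0,-0.0745,-1],[0.0017,-0.0017,0.2,0,0,-0.0745,-1],[0.0017,-0.0017,0.255,0,0,-0.0745,-1],[0.0017,-0.0017,0.255,0,0,-0.0745,-1],[0.0017,-0.0017,0.255,0,0,-0.0745,1],[0.0017,-0.0017,0.255,0,0,-0.0745,1],[0.0017,-0.0017,0.255,0,0,-0.0745,1],[0.0017,-0.0017,0.255,0,0,-0.0745,1],[0.0017,-0.0017,0.255,0,0,-0.0745,1]],
], squeeze=40)

```text
time_s: 6.6
ee_pos: [0.5477, 0.1884, 0.0872]
eef_rot: [3.141, -0.001, 0.725]
force: [-0.2, 0.6, -0.1]
grip_width: 0.0575
grip_force: 0.0
```

Call:
arm_command([
  [[0,0,0,0,0,0,1],[0,0,0,0,0,0,1],[0,0,0,0,0,0,1],[0,0,0,0,0,0,1],[0,0,0,0,0,0,1],[0,0,0,0,0,0,1],[0,0,0,0,0,0,1]],
])

```text
time_s: 7.3
ee_pos: [0.5474, 0.1883, 0.0864]
eef_rot: [-3.142, 0.0, 0.725]
force: [0.0, 0.8, 0.3]
grip_width: 0.0159
grip_force: 40.0
```

To row units: -120 mm / 600 = -0.2, -115 mm / 600 = -0.1917.

Call:
arm_command([
  [[0,0,-0.0167,0,0,0,1],[0,0,-0.0417,0,0,0,1],[0,0,-0.075,0,0,0,1],[0,0,-0.1083,0,0,0,1],[0,0,-0.15,0,0,0,1],[0,0,-0.1917,0,0,0,1],[0,0,-0.2,0,0,0,1],[0,0,-0.2,0,0,0,1]],
])

```text
time_s: 8.1
ee_pos: [0.5476, 0.1883, 0.2075]
eef_rot: [3.141, -0.002, 0.725]
force: [-0.1, -0.9, -0.5]
grip_width: 0.016
grip_force: 40.0
```

To row units: 324 mm / 600 = 0.54, 312 mm / 600 = 0.52.

Call:
arm_command([
  [[-0.0333,0.0383,0,0,0,0,1],[-0.075,0.085,0,0,0,0,1],[-0.125,0.1417,0,0,0,0,1],[-0.175,0.1983,0,0,0,0,1],[-0.225,0.255,0,0,0,0,1],[-0.275,0.3117,0,0,0,0,1],[-0.325,0.3683,0,0,0,0,1],[-0.375,0.425,0,0,0,0,1],[-0.425,0.4817,0,0,0,0,1],[-0.4583,0.52,0,0,0,0,1],[-0.4762,0.54,0,0,0,0,1],[-0.4762,0.54,0,0,0,0,1]],
])

```text
time_s: 9.3
ee_pos: [0.5479, -0.2447, 0.2052]
eef_rot: [-3.14, 0.001, 0.723]
force: [0.2, 1.0, -1.0]
grip_width: 0.0159
grip_force: 40.0
```

Call:
arm_command([
  [[0,0,0,0,0,0,1],[0,0,0,0,0,0,1]],
])

```text
time_s: 9.5
ee_pos: [0.5486, -0.2421, 0.2064]
eef_rot: [-3.141, -0.0, 0.726]
force: [0.1, 0.2, -0.2]
grip_width: 0.0159
grip_force: 40.0
```

```bash
python3 - <<'E'
from h import *
delta(.5483,-.2440,.196,.725)
a,_,PW,_=cloud('wrist');b,_,P,_=cloud('scene')
cv2.imwrite('pics/w5.png',cv2.hconcat([cv2.resize(a,(400,300)),cv2.resize(b[100:250,200:400],(400,300),interpolation=cv2.INTER_CUBIC)]))
cv2.imwrite('w5f.png',a);cv2.imwrite('s5f.png',b);np.savez('s5.npz',P=P,PW=PW)
E
```

```text
now 9.5 [ 0.5486 -0.2421  0.2064] [-3.1413e+00 -1.0000e-04  7.2640e-01] F [ 0.1   0.24 -0.16] w 0.0159 g 40.0 q6 0.37
delta [-1.4  1.2 10.4] [-0.0003 -0.0001  0.0014]
```

View pics/w5.png

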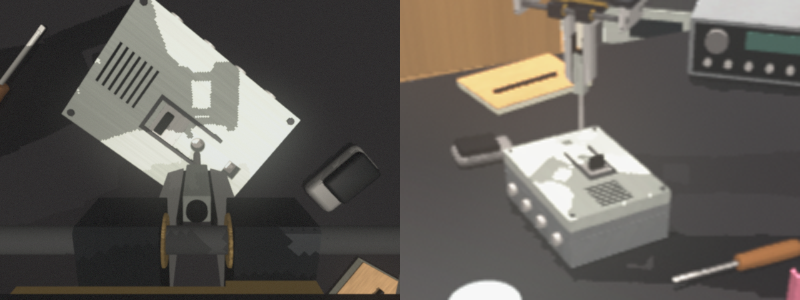

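Pin is held upright; in the wrist view the tip shows just under the fingers with the round hole beyond it, and the shutter is still open. Measuring shaft position from depth.

```bash
python3 - <<'E'
from h import *
D=np.load('s5.npz')
for n in('P','PW'):
    P=D[n]; near=np.hypot(P[...,0]-.5486,P[...,1]+.2421)<.02
    for lo,hi in((.122,.140),(.140,.158),(.158,.176),(.176,.186)):
        m=near&(P[...,2]>lo)&(P[...,2]<hi)
        if m.sum()>4: 
            v,u=np.nonzero(m);print(n,lo,m.sum(),np.median(P[m],0).round(4),'u',u.min(),u.max(),u.mean().round(1),'v',v.min(),v.max())
    m=near&(P[...,2]>.116);print(P[m][:,2].min())
a=cv2.imread('w5f.png');cv2.imwrite('pics/w5c.png',cv2.resize(a[190:300,260:390],None,fx=5,fy=5,interpolation=cv2.INTER_CUBIC))
E
```

```text
P 0.122 7 [ 0.5482 -0.2389  0.137 ] u 290 291 290.6 v 162 165
P 0.14 11 [ 0.5482 -0.2386  0.1501] u 290 291 290.5 v 156 161
P 0.158 10 [ 0.5486 -0.2377  0.1682] u 290 291 290.5 v 151 156
P 0.176 6 [ 0.5481 -0.2374  0.1829] u 290 291 290.5 v 148 150
0.12877532318392393
PW 0.122 43 [ 0.5504 -0.2406  0.1355] u 309 320 314.6 v 242 249
PW 0.14 95 [ 0.5505 -0.2403  0.1487] u 309 320 314.4 v 246 256
PW 0.158 96 [ 0.5506 -0.2403  0.1661] u 309 320 314.5 v 253 262
0.1313553269460374
```

View pics/w5c.png

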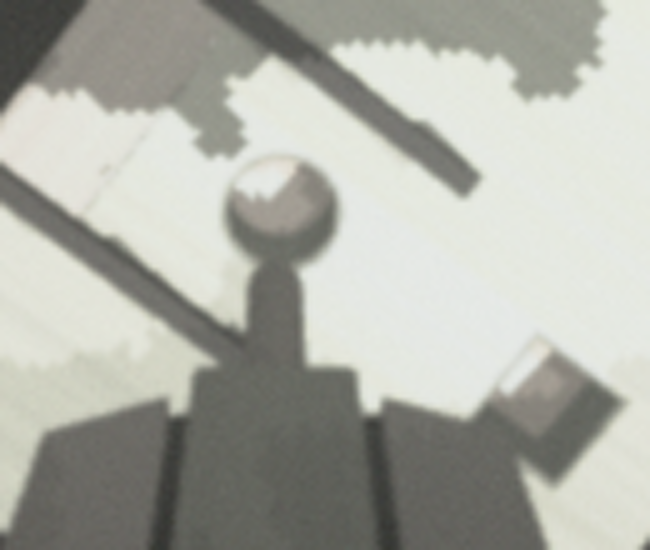

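Shaft axis is vertical and agrees with the TCP; the round hole centre lies about 1.8 mm off, which I correct here. Descending into the hole, stopping short of the button.

To row units: 60 mm / 600 = 0.1, -1.4 mm / 600 = -0.0023.

Call:
arm_command([
  [[-0.0023,0.002,0,0,0,0,1],[-0.0023,0.002,0.0167,0,0,0,1],[-0.0023,0.002,0.0417,0,0,0,1],[-0.0023,0.002,0.0583,0,0,0,1],[-0.0023,0.002,0.07,0,0,0,1],[-0.0023,0.002,0.0833,0,0,0,1],[-0.0023,0.002,0.095,0,0,0,1],[-0.0023,0.002,0.1,0,0,0,1],[-0.0023,0.002,0.1,0,0,0,1]],
])

```text
time_s: 10.5
ee_pos: [0.548, -0.2455, 0.1461]
eef_rot: [-3.141, 0.0, 0.725]
force: [0.4, 0.6, -0.6]
grip_width: 0.0161
grip_force: 40.0
```

```bash
python3 - <<'E'
from h import *
delta(.5483,-.2440,.1314,.725)
E
```

```text
now 10.5 [ 0.548  -0.2455  0.1461] [-3.1412e+00  1.0000e-04  7.2480e-01] F [ 0.39  0.58 -0.59] w 0.0161 g 40.0 q6 0.36
delta [ 1.2 -0.9 14.7] [-0.0004  0.0001 -0.0002]
```

No contact with the rim. Pressing in small steps.

To row units: 12 mm / 600 = 0.02, 11 mm / 600 = 0.0183.

Call:
arm_command([
  [[0.0013,-0.001,0.005,0,0,0,1],[0.0013,-0.001,0.01,0,0,0,1],[0.0013,-0.001,0.015,0,0,0,1],[0.0013,-0.001,0.0183,0,0,0,1],[0.0013,-0.001,0.02,0,0,0,1],[0.0013,-0.001,0.02,0,0,0,1],[0.0013,-0.001,0.02,0,0,0,1]],
])

```text
time_s: 11.2
ee_pos: [0.5483, -0.2445, 0.1347]
eef_rot: [3.141, -0.0, 0.725]
force: [-1.0, 1.3, 2.6]
grip_width: 0.0156
grip_force: 40.0
```

To row units: 2.5 mm / 600 = 0.0042, 2 mm / 600 = 0.0033.

Call:
arm_command([
  [[0,0,0.0012,0,0,0,1],[0,0,0.0023,0,0,0,1],[0,0,0.0033,0,0,0,1],[0,0,0.0042,0,0,0,1],[0,0,0.0042,0,0,0,1],[0,0,0.0042,0,0,0,1]],
])

```text
time_s: 11.8
ee_pos: [0.5483, -0.2445, 0.132]
eef_rot: [3.141, -0.0, 0.725]
force: [-1.1, 0.4, 3.8]
grip_width: 0.016
grip_force: 40.0
```

Spring is compressing (2.6 → 3.8 N); continuing to the hard stop.

To row units: 1.5 mm / 600 = 0.0025, 1 mm / 600 = 0.0017.

Call:
arm_command([
  [[0,0,0.0008,0,0,0,1],[0,0,0.0017,0,0,0,1],[0,0,0.0025,0,0,0,1],[0,0,0.0025,0,0,0,1],[0,0,0.0025,0,0,0,1]],
])

```text
time_s: 12.3
ee_pos: [0.5484, -0.2446, 0.1311]
eef_rot: [3.141, -0.0, 0.725]
force: [-2.8, 2.3, 10.0]
grip_width: 0.0156
grip_force: 40.0
```

To row units: 0.5 mm / 600 = 0.0008.

Call:
arm_command([
  [[0,0,0.0008,0,0,0,1],[0,0,0.0008,0,0,0,1],[0,0,0.0008,0,0,0,1],[0,0,0.0008,0,0,0,1],[0,0,0.0008,0,0,0,1]],
])

```text
time_s: 12.8
ee_pos: [0.5485, -0.2446, 0.131]
eef_rot: [3.141, -0.0, 0.725]
force: [-2.7, 1.4, 13.2]
grip_width: 0.0156
grip_force: 40.0
```

```bash
python3 - <<'E'
from h import *
delta(.5483,-.2440,.1314,.725)
im,d,P,i=cloud('scene');cv2.imwrite('pics/s6.png',cv2.resize(im[90:320,180:480],None,fx=2.6,fy=2.6))
delta(.5483,-.2440,.1314,.725)
E
```

```text
now 12.8 [ 0.5485 -0.2446  0.131 ] [ 3.1408e+00 -3.0000e-04  7.2490e-01] F [-2.66  1.39 13.15] w 0.0156 g 40.0 q6 0.37
delta [ 0.3 -0.5 -0.4] [ 0.0008 -0.0003 -0.0001]
now 12.85 [ 0.5485 -0.2446  0.131 ] [ 3.1407e+00 -3.0000e-04  7.2490e-01] F [-2.85  2.02 13.62] w 0.0161 g 40.0 q6 0.37
delta [ 0.3 -0.6 -0.4] [ 0.0009 -0.0003 -0.0001]
```

View pics/s6.png

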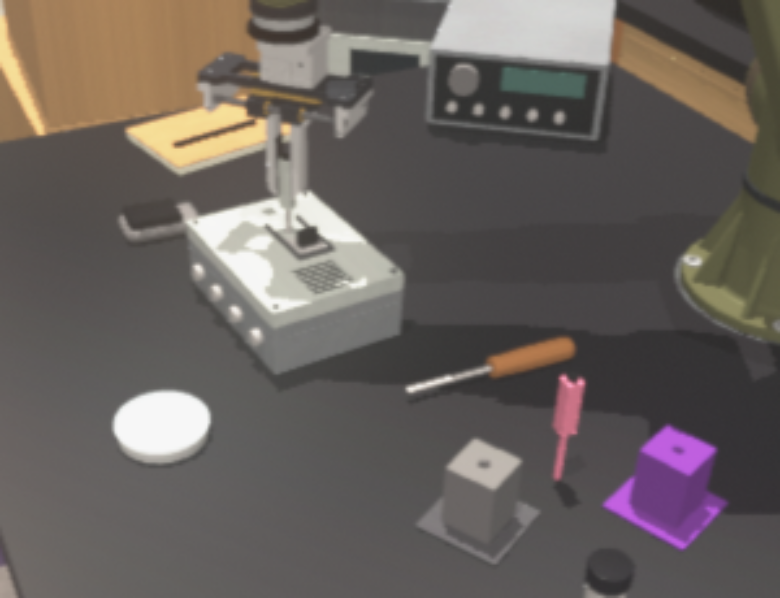

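The view shows the pin held at (288,215), down in the hole beside the open shutter's knob (305,235). The other objects haven't moved. The force is steady at 13 N on the hard stop, with the tip at the fully-down depth.

```bash
python3 -c "
from station import ctrl;print(ctrl.hand_in())"
```

```text
the job is handed in; nothing more can be done
None
```

I handed the job in at about 13 s: the shutter is open against its stop, and the pin, still gripped, is holding the reset button at its hard stop with about 13 N; the square-hole button and the other objects were not touched.

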